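# Screw the lens unit into the examination lamp head

## Task

Set the lamp's lens unit (dark ring with a glass top and a short threaded barrel below) upright in the mouth of the upturned lamp head, its side tab over the lamp's side tab. Turn it gently backward (anticlockwise from above) until it drops a step, stop there a moment, then turn it forward (clockwise) until its flange is fully down on the rim, and let go. Press only lightly, never force it against the threads, and leave the loupe, stamp and jar where they stand.

Things in the scene. Friction and masses are not known exactly. Their poses are not given: they have to be found in the camera images.
- lens: Lens unit, loose, about 170 g, standing barrel-down on the desk. Origin: centre of the barrel's underside; z up its axis, x to its side tab. Barrel 35 mm wide, 0 to 23 mm up, 4 mm bevel below. Above it the dark ribbed ring to hold, 56 mm wide, 23 to 51 mm up, glass on top. Side tab: 7 mm wide, 24 to 32 mm up, out to 37 mm radius. Gripped, it follows the hand and sinks only if let or pressed down.
- lens_flange (a point): Centre of the flange (the ring's underside), on the axis, 23 mm above the barrel's underside; axes as lens.
- lens_lugs (a point): On the axis, 11.3 mm above the barrel's underside, level with the barrel's three lugs: round steel pins 3 mm thick, 120 degrees apart (one under the tab), reaching out to 22 mm radius.
- lens_tab (a point): Outer end of the lens unit's side tab, 36 mm from its axis along its x, 28 mm above the barrel's underside.
- lamp: Lamp head, fixed mouth-up on a round foot (110 mm wide, 14 mm high). Origin: centre of the foot's underside; z up, x to its side tab. The head is a 64 mm wide white and aluminium cylinder up to 100 mm, with a joint stub on the side away from the tab, out to 72 mm from the axis and 70 mm up. Contact force between lens unit and lamp must stay under 50 N; turning against a stop counts.
- lamp_rim (a point): Centre of the lamp's mouth, in the plane of its rim, 100 mm above the desk; axes as lamp. Bore 48 mm wide, 29 mm deep, with three inner thread ledges 120 degrees apart that leave a 38 mm way for the barrel. Set in tab over tab (to about 10 degrees) the lugs stand on the ledges: flange 7 to 9.5 mm above the rim. Turning forward from there jams at a stop.
- lamp_start (a point): On the axis, 4 mm below the rim: height of the thread starts. Where round the bore they lie is unknown and varies. Turned backward (anticlockwise from above) from tab over tab, the lugs climb up to 1.5 mm and after 10 to 75 degrees drop 6 mm off the starts: the flange is then about 3 mm above the rim. Some 15 degrees beyond that they meet a hard stop.
- lamp_seat (a point): On the axis, 14 mm below the rim: about the height of the lugs' undersides when home. From the drop, turning forward (clockwise) by 50 to 75 degrees draws the unit down its last 3 mm under the ledges until the flange lies on the rim; further on it binds.
- lamp_tab (a point): Outer end of the lamp's side tab, 36 mm from the axis along its x, 2 mm under the rim; the tab is 7 mm wide, out to 41 mm radius, and stays below the rim.
- loupe: Bystander: plain black hand loupe, a cone without tab or barrel, 48 mm wide below, 42 mm high, standing; origin at the centre of its underside. It may stand on either side.
- stamp: Bystander: self-inking stamp, 38 x 38 x 47 mm; origin at the centre of its underside.
- jar: Bystander: small jar, 44 mm wide, 62 mm high; origin at the centre of its underside.
Mind the look-alikes: they are no part of the job. What is shaped like the lens but yellow is not meant.

How it is judged:
By the outcome, as a careful person would: the job done as asked, in the order asked, and still so for the second after the job is handed in, with the robot touching nothing.
It also fails if it takes over 69 s, if anything falls off the work surface, if the arm or the gripper's body presses on something with over 40 N, if the wrist force passes 120 N, or if a joint passes its speed limit or range.

## Robot

A 6-joint arm with a two-finger parallel gripper is mounted at the origin on the work surface. World frame = base frame: x ahead of the robot, y to its left, z up, the work surface at z = 0. Lengths are in mm, angles in rad, forces in N, time in s.
With the tool pointing down it reaches from about 275 to 750 mm from the base axis. Payload 10.2 kg.
Tool frame: the origin (TCP) lies between the finger pads; the fingertips stand 17 mm ahead of it and the grasp point (between the pads) lies 2 mm behind it (tips_ahead is the distance from the TCP to the fingertips, in mm); z points along the fingers, y is the line along which they close (so a half turn about z gives the same grasp; the last joint's range is limited). The gripper opens to 85 mm and grips with 20 to 120 N. Pads are 22 mm wide; open, the fingers measure 114 mm over their backs; the gripper's body (76 mm by 85 mm) begins 54 mm behind the grasp point. The pads swing forward as they close: fully open they stand 13 mm farther back than shut.
Start: joints at [-1.329, 0.313, 1.498, -0, 1.331, -0.223], TCP at [235.317, -469.316, 248.294] pointing down, gripper open.
Joint ranges: [-2.94, 2.94], [-0.97, 2.17], [0.19, 2.56], [-1.23, 4.37], [0.02, 3.11], [-2.88, 2.88]. Speed limits (rad/s): [2.39, 2.39, 3.01, 3.14, 3.14, 3.14].

## Interface

Orientations are given as a unit quaternion [w, x, y, z].
In Python, from rig import sense, capture, finish_job, boxes_of, tips_ahead gives the robot as it stands.
- The arm moves only by the tool drive_tool, never from a script. Its argument "commands" is text: rows parted by semicolons, each of 7 numbers parted by spaces: the shift along the world's x, y, z in units of 0.1 m (1.0 is 0.1 m), then the turn, a rotation vector about the world's x, y, z in units of pi/4 rad (1.0 is pi/4 rad), then the opening in per cent of the stroke, from 0 (shut) to 100 (fully open). A call has 1 to 20 rows; each row shifts and turns the commanded pose from where the row before left it; what a row does not reach is not made up. A row lasts 1/12 s, in which the tool goes at most 41.7 mm and 7.16 degrees, less where a joint would pass 70% of its speed; a pose out of reach is approached as far as the arm can. A call with a number of a shift or a turn outside -1 to 1 is refused whole. A call with a gripper value outside its range is refused whole. The fingers move at their own pace and stop on an object; "force" is the grip in N (left out, the last holds). Time passes only in rows, so rows that do not move let the fingers close. It gives the time, the measured TCP pose, the force, the opening and the grip force at its end, in the units of the state.
- sense(): the state, without advancing time (a new reading comes with each control period).
- capture(name): name is "scene" or "top"; returns a dict with "pixels" (420x560x3 uint8, blue, green, red), "fov_y" (degrees; the focal length in pixels is half the picture's height over the tangent of half this angle, whatever the lens; pixels are square), "cx", "cy" (the principal point, pixels), "k1" (the pictures are not rectified: a ray, as slopes to the right and down, at radius r is drawn at 1 + k1 r^2 times it, then the intrinsics apply), "position" and "attitude" of the camera in the world. Camera axes: x right, y down, z forward; pixel columns grow to the right and rows downward; lengths in mm; the calibration is good to about 2 mm. A picture is of the moment at which its call begins. There is no depth.
- finish_job(): hands the job in; it is judged then, once.
Trained networks look in a picture, given as the dict that the camera call returned (one of the last four; its "shot" number tells which), for a name from the list of things; names that differ only in an ending like _2 or _b are one class to them, and where a whole thing is asked for, a point or a joint stands for the part that bears it (a point fixed in the world has none). Each returns a list of dicts, best first, with "confidence" (0 to 1); they miss things now and then, are a little off and sometimes report something else, mostly with a low value. They report only what shows in the picture. A call takes as long as a camera call. They do not tell look-alikes from the thing itself.
- boxes_of(picture, name): "position" ([column, row] in pixels, amid what is visible of it).
The state is a dict: "time_s": time; "joints": joint angles; "dq": joint speeds; "tau": joint torques, N m; "eef_pos": TCP position; "ee_rot": TCP orientation; "force": force on the tool from outside, world axes, zero at the start; "wrist_torque": the same for the moment, N m; "grip_width": opening from 0.0 (shut) to 1.0 (fully open); "grip_force": force on a finger pad.
Only numpy, scipy, OpenCV 4.12 (cv2) and the standard library are available. Lean on these libraries where they do the work, as an engineer would, in place of code of your own. Each camera call takes 0.05 s, during which the arm holds its last target. There are 200 camera calls.

## Working session

There is one attempt and no reset: what is moved stays moved. The work goes in short steps, Python scripts to look and compute and a tool call to move; the robot and the scene stay as the last step left them, time stands still between calls to the robot, and variables do not carry over. Pictures are saved under pics/ and viewed, at most 10 in all, crops included, and the job is handed in when it is done.

Besides the shell and the picture viewer there is one more tool, called after ">>>" by a JSON object that holds its "op" and its "data", one argument or row to a line. drive_tool: Moves the arm, as the interface text tells. Shifts and turns lie within -1 to 1; 1 stands for 0.1 m of shift or pi/4 rad of turn. Its arguments: {"type":"object","properties":{"commands":{"type":"string"},"force":{"type":"number"}},"required":["commands"]}

```bash
mkdir -p pics; cat > h.py <<'E'
import numpy as np, cv2
from scipy.spatial.transform import Rotation as R
from rig import *
def cam(p):
    f=210/np.tan(np.radians(p["fov_y"])/2); K=np.array([[f,0,p["cx"]],[0,f,p["cy"]],[0,0,1]])
    a=np.array(p["attitude"],float)
    M=R.from_quat(a,scalar_first=True).as_matrix() if a.size==4 else a.reshape(3,3)
    return K,np.array([p["k1"],0,0,0,0.]),M,np.array(p["position"],float)
def ray(p,px):
    K,D,M,c=cam(p); u=cv2.undistortPoints(np.array([[px]],float),K,D)[0,0]
    return c,M@np.array([u[0],u[1],1])
def at(p,px,z):
    c,d=ray(p,px); return c+d*(z-c[2])/d[2]
def proj(p,X):
    K,D,M,c=cam(p); return cv2.projectPoints((np.atleast_2d(X)-c)@M,np.zeros(3),np.zeros(3),K,D)[0][:,0]
E
python3 - <<'E'
from h import *
for n in("scene","top"):
    p=capture(n); cv2.imwrite(f"pics/{n}0.png",p["pixels"]); print(n,p["position"],p["attitude"],p["fov_y"])
    for o,z in(("lens",25),("lens_tab",28),("lamp",60),("lamp_rim",100),("lamp_tab",98),("loupe",20),("stamp",25),("jar",30)):
        for b in boxes_of(p,o)[:3]: print(o,np.round(b["position"]),round(b["confidence"],2),at(p,b["position"],z).round())
print(tips_ahead)
E
```

```text
scene [1044.83764116   25.2086599   584.87154732] [-0.27030816  0.62024986  0.67494665 -0.29439875] 57.37244712221102
lens [146. 235.] 0.82 [ 544. -281.   25.]
lens [157. 275.] 0.65 [ 639. -226.   25.]
lens [182. 203.] 0.62 [ 443. -234.   25.]
lens_tab [146. 237.] 0.85 [ 552. -276.   28.]
lens_tab [158. 276.] 0.71 [ 642. -223.   28.]
lens_tab [181. 206.] 0.61 [ 456. -232.   28.]
lamp [288. 268.] 0.65 [630.  10.  60.]
lamp_rim [286. 268.] 0.66 [662.   8. 100.]
loupe [410. 252.] 0.55 [540. 242.  20.]
stamp [296. 198.] 0.81 [404.  14.  25.]
stamp [289. 266.] 0.63 [598.  11.  25.]
jar [392. 320.] 0.57 [699. 185.  30.]
top [437.42366773 -20.64727817 919.37483155] [ 0.040696   -0.70124703  0.71067858 -0.03914574] 49.8930850521415
lens [380. 155.] 0.83 [ 646. -228.   25.]
lens [407. 199.] 0.75 [ 554. -278.   25.]
lens [386. 247.] 0.59 [ 461. -232.   25.]
lens_tab [387. 248.] 0.94 [ 457. -234.   28.]
lens_tab [380. 155.] 0.89 [ 645. -228.   28.]
lens_tab [405. 198.] 0.6 [ 556. -273.   28.]
lamp [263. 180.] 0.55 [591.   8.  60.]
lamp_rim [264. 183.] 0.71 [579.   5. 100.]
lamp_tab [266. 180.] 0.64 [585.  -0.  98.]
loupe [148. 209.] 0.89 [543. 240.  20.]
stamp [261. 282.] 0.76 [395.  14.  25.]
jar [177. 134.] 0.79 [693. 182.  30.]
17.0
```

View pics/scene0.png

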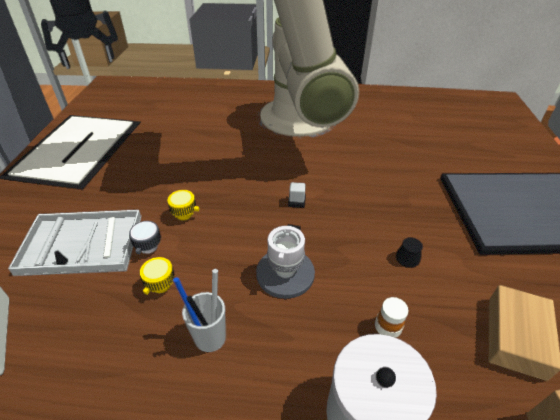

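View pics/top0.png

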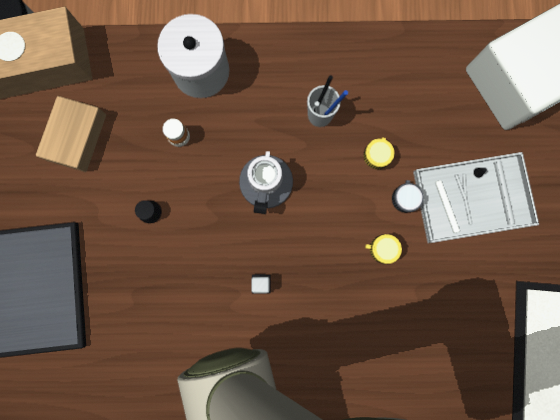

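Candidates in the top view: the yellow look-alikes at (380,152) and (387,249), the black loupe at (148,211), and the dark ring with a glass top at (408,198) beside the tray. I choose the last. The lamp is at (265,175), with its tab near (267,155) and the stub at (261,208). I'll check the lens and lamp in a close crop.

```bash
python3 - <<'E'
from h import *
t=cv2.imread("pics/top0.png"); s=cv2.imread("pics/scene0.png")
c=lambda im,x,y:cv2.resize(im[y-30:y+30,x-40:x+40],(400,300),interpolation=cv2.INTER_CUBIC)
cv2.imwrite("pics/crop0.png",np.vstack([np.hstack([c(t,408,198),c(t,265,180)]),np.hstack([c(s,146,237),c(s,287,258)])]))
E
```

```text
(no output)
```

View pics/crop0.png

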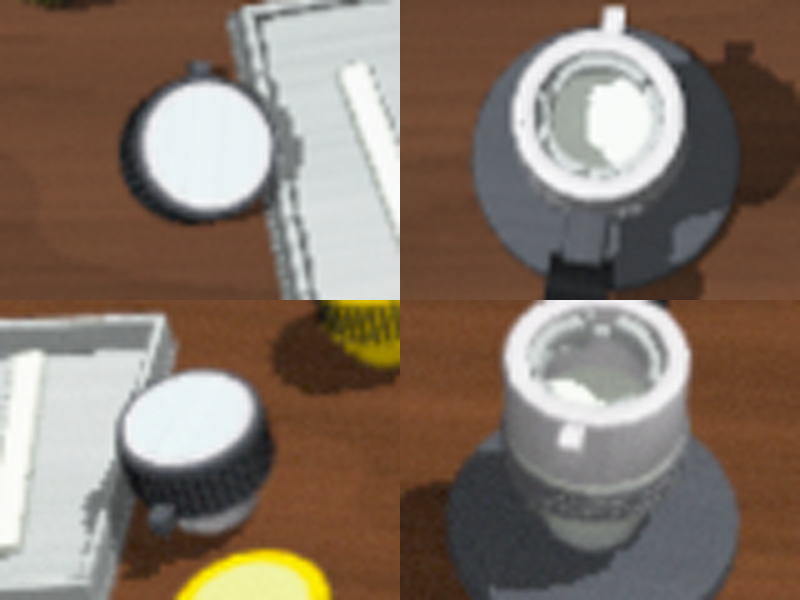

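The crop confirms (409,197): dark ribbed ring, glass top, barrel below, tab towards image-up, with the tray wall just beside it. The lamp tab also points image-up.

```bash
python3 - <<'E'
from h import *
s=capture("scene"); t=capture("top")
def tri(a,b):
    c1,d1=ray(s,a);c2,d2=ray(t,b); A=np.stack([d1,-d2],1); k=np.linalg.lstsq(A,c2-c1,rcond=None)[0]
    P,Q=c1+k[0]*d1,c2+k[1]*d2; return ((P+Q)/2).round(1),np.linalg.norm(P-Q).round(1)
print("tray",tri((138.6,210.2),(430.6,240)),tri((126.8,266),(416,168.5)))
# glass blob and rim in both pictures
def blob(p,c,lo):
    g=p["pixels"].astype(int).min(2); m=(g>lo).astype(np.uint8)
    y,x=c; n,l,st,ce=cv2.connectedComponentsWithStats(m); k=l[y,x]; ct=cv2.findContours((l==k).astype(np.uint8),0,2)[0][0]
    return cv2.fitEllipse(cv2.convexHull(ct)),st[k]
for p,c in((s,(230,144)),(t,(197,409))):
    e,st=blob(p,c,150); print("glass",np.round(e[0],1),np.round(e[1],1),st)
    print(at(p,e[0],51).round(1))
print("tri glass",tri((144,230.2),(408.9,196.6)))
print("lens top",at(t,(408.9,196.6),51).round(1),"tab",at(t,(407.6,181.2),30).round(1))
print("rim",at(t,(264.2,172.6),100).round(1),"tab",at(t,(267.4,153.2),98).round(1),"tab scene",at(s,(280.8,255),98).round(1))
for q in((302,118),): pass
# check: draw predicted lamp outline
C=at(t,(264.2,172.6),100)
a=np.linspace(0,6.28,9)[:-1]
print(proj(s,np.stack([C[0]+32*np.cos(a),C[1]+32*np.sin(a),0*a+100],1)).round(1).tolist())
st=sense();print(R.from_quat(st["ee_rot"],scalar_first=True).as_matrix().round(3),st["joints"],st["grip_width"],st["force"],st["time_s"])
E
```

```text
tray (array([ 472.7, -321.7,   24.3]), np.float64(1.0)) (array([ 617.4, -298.7,   16.9]), np.float64(7.3))
glass [ 79.8 239.9] [ 62.8 155.5] [   9  210  148   59 5178]
[ 590.3 -389.4   51. ]
glass [409.  196.7] [25.2 25.9] [397 184  26  26 522]
[ 556.2 -275.6   51. ]
tri glass (array([ 556. , -274.1,   52.7]), np.float64(1.4))
lens top [ 556.5 -275.3   51. ] tab [ 590.4 -280.3   30. ]
rim [598.    3.7 100. ] tab [634.9  -2.6  98. ] tab scene [633.6  -2.5  98. ]
[[284.7, 252.8], [298.6, 249.4], [304.7, 239.7], [299.7, 229.9], [287.2, 225.3], [274.0, 228.3], [267.4, 237.4], [271.6, 247.6]]
[[ 0.894  0.448 -0.   ]
 [ 0.448 -0.894  0.   ]
 [-0.    -0.    -1.   ]] [-1.32940202e+00  3.12879271e-01  1.49771329e+00 -1.63082424e-05
  1.33101323e+00 -2.23396049e-01] 1.0029614889158165 [-0.59006444 -0.55743172 -0.73200191] 1.0
```

Tray walls are about 22 mm high, the lens is at (556,-275) with its tab at -8°, and the lamp is at (598,4) with its tab at -10°. I'll grip along a line at 32°, which clears both tab and tray.

>>> {"op": "drive_tool", "data": {
  "commands": "0.2 0.121 -0.08 0 0 0.1325 85;0.2 0.121 -0.08 0 0 0.1325 85;0.2 0.121 -0.08 0 0 0.1325 85;0.2 0.121 -0.08 0 0 0.1325 85;0.2 0.121 -0.08 0 0 0.1325 85;0.2 0.121 -0.08 0 0 0.1325 85;0.2 0.121 -0.08 0 0 0.1325 85;0.2 0.121 -0.08 0 0 0.1325 85;0.2 0.121 -0.08 0 0 0.1325 85;0.2 0.121 -0.08 0 0 0.1325 85;0.2 0.121 -0.08 0 0 0.1325 85;0.2 0.121 -0.08 0 0 0.1325 85;0.2 0.121 -0.08 0 0 0.1325 85;0.2 0.121 -0.08 0 0 0.1325 85;0.2 0.121 -0.08 0 0 0.1325 85;0.2 0.121 -0.08 0 0 0.1325 85;0 0 0 0 0 0 85;0 0 0 0 0 0 85",
  "force": 25
}}

```text
time_s: 2.5
eef_pos: [555.7, -275.0, 119.6]
ee_rot: [-0.001, 0.484, 0.875, 0.0]
force: [-0.2, 0.2, 0.5]
grip_width: 0.851
grip_force: 0.0
```

```bash
cat >> h.py <<'E'
def yaw(q): 
    m=R.from_quat(q,scalar_first=True).as_matrix(); return np.degrees(np.arctan2(m[1,1],m[0,1])),m[:,2].round(3)
def st():
    s=sense(); print(round(s["time_s"],2),np.round(s["eef_pos"],1),yaw(s["ee_rot"]),"F",np.round(s["force"],1),"T",np.round(s["wrist_torque"],2),"g",round(s["grip_width"],3),round(s["grip_force"],1),np.round(s["joints"],2))
E
python3 -c "from h import *;import rig;st();print(rig.tips_ahead)"
```

```text
2.5 [ 555.7 -275.   119.6] (np.float64(32.0806427628433), array([-0.001,  0.001, -1.   ])) F [-0.2  0.2  0.5] T [-0.02  0.01 -0.02] g 0.851 0.0 [-0.65  0.64  1.35 -0.    1.16 -1.21]
17.0
```

>>> {"op": "drive_tool", "data": {
  "commands": "0.003 0 -0.126 0 0 0 85;0.003 0 -0.126 0 0 0 85;0 0 -0.126 0 0 0 85;0 0 -0.126 0 0 0 85;0 0 -0.126 0 0 0 85;0 0 -0.126 0 0 0 85;0 0 0 0 0 0 85;0 0 0 0 0 0 40;0 0 0 0 0 0 40;0 0 0 0 0 0 40;0 0 0 0 0 0 40;0 0 0 0 0 0 40;0 0 0 0 0 0 40;0 0 0 0 0 0 40;0 0 0 0 0 0 40",
  "force": 30
}}

```text
time_s: 3.75
eef_pos: [556.1, -275.8, 45.0]
ee_rot: [0.0, 0.485, 0.875, -0.0]
force: [-0.1, -0.1, 1.4]
grip_width: 0.644
grip_force: 32.1
```

```bash
python3 -c "
from h import *;st()
p=capture('scene');q=capture('top')
c=lambda im,x,y:cv2.resize(im[y-30:y+30,x-40:x+40],(400,300),interpolation=2)
cv2.imwrite('pics/grip.png',np.hstack([c(p['pixels'],146,237),c(q['pixels'],408,198)]))"
```

```text
3.75 [ 556.1 -275.8   45. ] (np.float64(32.03512221267471), array([ 0., -0., -1.])) F [-0.1 -0.1  1.4] T [0.02 0.09 0.03] g 0.644 32.1 [-0.65  0.73  1.4  -0.    1.01 -1.21]
```

View pics/grip.png

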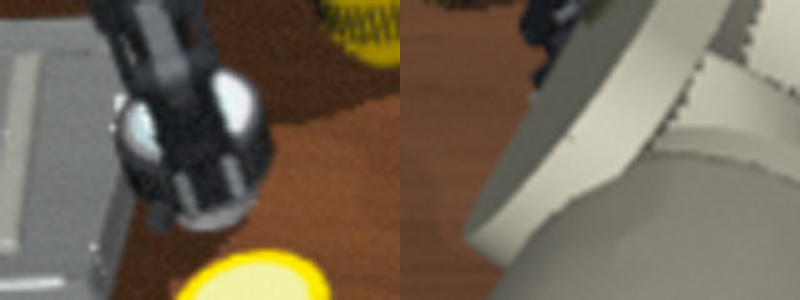

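The lens is gripped between the pads, with the tab (155,215 in the crop) free of the finger. Lifting and carrying it over the lamp.

>>> {"op": "drive_tool", "data": {
  "commands": "0 0 0.08 0 0 0 40;0 0 0.16 0 0 0 40;0 0 0.2 0 0 0 40;0 0 0.2 0 0 0 40;0 0 0.2 0 0 0 40;0 0 0.2 0 0 0 40;0 0 0.2 0 0 0 40;0 0 0.06 0 0 0 40;0 0 0 0 0 0 40"
}}

```text
time_s: 4.6
eef_pos: [556.3, -276.0, 176.3]
ee_rot: [0.001, 0.485, 0.875, -0.0]
force: [-0.3, -0.7, -1.7]
grip_width: 0.641
grip_force: 32.2
```

>>> {"op": "drive_tool", "data": {
  "commands": "0.02 0.12 0 0 0 0 40;0.035 0.23 0 0 0 0 40;0.035 0.23 0 0 0 0 40;0.035 0.23 0 0 0 0 40;0.035 0.23 0 0 0 0 40;0.035 0.23 0 0 0 0 40;0.035 0.23 0 0 0 0 40;0.035 0.23 0 0 0 0 40;0.035 0.23 0 0 0 0 40;0.035 0.23 0 0 0 0 40;0.035 0.23 0 0 0 0 40;0.035 0.23 0 0 0 -0.03 40;0.02 0.145 0 0 0 0 40;0 0 0 0 0 0 40;0 0 0 0 0 0 40"
}}

```text
time_s: 5.85
eef_pos: [598.0, 4.5, 173.7]
ee_rot: [-0.001, 0.494, 0.869, -0.0]
force: [0.1, -0.0, -1.0]
grip_width: 0.643
grip_force: 32.2
```

```bash
python3 -c "
from h import *;st()
p=capture('scene')
for n in ('lens_tab','lens_flange','lens'): print(n,[(np.round(b['position'],1),round(b['confidence'],2)) for b in boxes_of(p,n)[:4]])
C=np.array([598,3.7,0]);a=np.radians(-9.7);z0=sense()['eef_pos'][2]-45
print(z0,proj(p,[C+[36*np.cos(a),36*np.sin(a),z0+28],C+[0,0,z0],C+[0,0,100]]).round(1))
cv2.imwrite('pics/over.png',cv2.resize(p['pixels'][165:295,200:373],(798,600),interpolation=2))"
```

```text
5.85 [598.    4.5 173.7] (np.float64(30.79262772843117), array([-0.002,  0.   , -1.   ])) F [ 0.1 -0.  -1. ] T [-0.07  0.03  0.04] g 0.643 32.2 [-0.19  0.54  1.37 -0.    1.24 -0.73]
lens_tab [(array([280.4, 212.4]), 0.76), (array([155.4, 274.7]), 0.66), (array([182.8, 204.2]), 0.61)]
lens_flange [(array([179.9, 204.7]), 0.95), (array([155.2, 274.4]), 0.85), (array([283.1, 212.2]), 0.68)]
lens [(array([281.6, 208.7]), 0.96), (array([181.5, 204. ]), 0.74), (array([158.1, 277.5]), 0.65)]
129.46791482237555 [[281.2 229.9]
 [286.3 226.5]
 [286.  238.6]]
```

View pics/over.png

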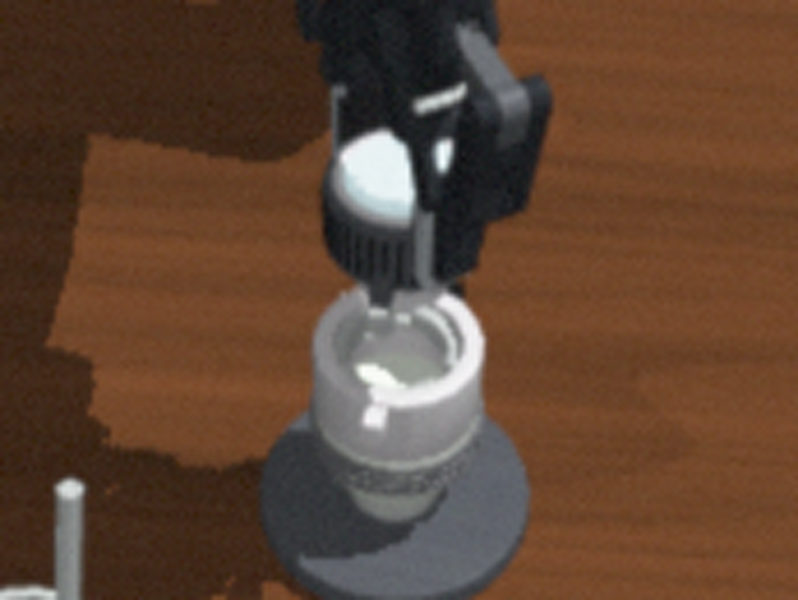

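The lens tab, at about (283,229) in full pixels, lies roughly above the lamp tab. The ring sits about 1 mm to +y, so I'll correct that and then descend gently.

>>> {"op": "drive_tool", "data": {
  "commands": "0.006 -0.018 -0.08 0 0 0 40;0 0 -0.08 0 0 0 40;0 0 -0.06 0 0 0 40;0 0 -0.03 0 0 0 40;0 0 -0.02 0 0 0 40;0 0 -0.02 0 0 0 40;0 0 -0.02 0 0 0 40;0 0 -0.02 0 0 0 40;0 0 -0.02 0 0 0 40;0 0 -0.02 0 0 0 40;0 0 0 0 0 0 40;0 0 0 0 0 0 40"
}}

```text
time_s: 7.05
eef_pos: [599.0, 2.0, 137.7]
ee_rot: [-0.0, 0.495, 0.869, -0.0]
force: [-0.5, -0.1, -1.2]
grip_width: 0.643
grip_force: 32.2
```

```bash
python3 -c "
from h import *;st()"
```

```text
7.05 [599.    2.  137.7] (np.float64(30.682125540460284), array([-0.,  0., -1.])) F [-0.5 -0.1 -1.2] T [ 0.01 -0.02 -0.  ] g 0.643 32.2 [-0.19  0.57  1.41 -0.    1.16 -0.73]
```

>>> {"op": "drive_tool", "data": {
  "commands": "0 0 -0.01 0 0 0 40;0 0 -0.01 0 0 0 40;0 0 -0.01 0 0 0 40;0 0 -0.01 0 0 0 40;0 0 -0.01 0 0 0 40;0 0 0 0 0 0 40"
}}

```text
time_s: 7.55
eef_pos: [599.0, 2.1, 132.5]
ee_rot: [-0.0, 0.495, 0.869, 0.0]
force: [0.9, 0.0, -2.0]
grip_width: 0.644
grip_force: 32.2
```

>>> {"op": "drive_tool", "data": {
  "commands": "0 0 -0.01 0 0 0 40;0 0 -0.01 0 0 0 40;0 0 0 0 0 0 40"
}}

```text
time_s: 7.8
eef_pos: [599.0, 2.0, 130.6]
ee_rot: [-0.0, 0.495, 0.869, 0.0]
force: [1.0, 1.6, -1.0]
grip_width: 0.641
grip_force: 32.2
```

>>> {"op": "drive_tool", "data": {
  "commands": "0 0 -0.008 0 0 0 40;0 0 -0.008 0 0 0 40;0 0 0 0 0 0 40"
}}

```text
time_s: 8.05
eef_pos: [599.2, 2.0, 129.9]
ee_rot: [0.0, 0.495, 0.869, 0.0]
force: [-2.2, 1.8, 5.4]
grip_width: 0.641
grip_force: 32.9
```

```bash
python3 -c "
from h import *;st()
p=capture('scene')
C=np.array([598,3.7,0]);a=np.radians(-9.7);z0=sense()['eef_pos'][2]-45
print(z0,proj(p,[C+[36*np.cos(a),36*np.sin(a),z0+28],C+[0,-28,z0+37],C+[0,28,z0+37]]).round(1))
cv2.imwrite('pics/in.png',cv2.resize(p['pixels'][165:295,200:373],(798,600),interpolation=2))"
```

```text
8.05 [599.2   2.  129.9] (np.float64(30.68598998825176), array([ 0.001, -0.   , -1.   ])) F [-2.2  1.8  5.4] T [ 0.21  0.4  -0.01] g 0.641 32.9 [-0.19  0.58  1.41 -0.    1.14 -0.73]
84.90474788212993 [[281.  249. ]
 [269.6 228.7]
 [302.9 230.7]]
```

View pics/in.png

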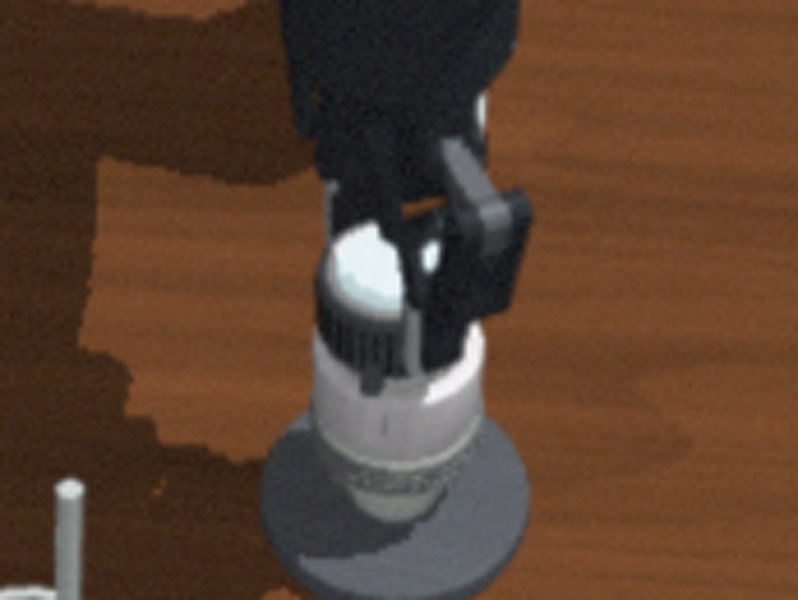

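Contact is light at about 6 N, and the flange is 8 mm above the rim with the tabs aligned at (281,248), so the lugs stand on the ledges. I'll centre slightly, then turn backward in small steps, watching the force.

>>> {"op": "drive_tool", "data": {
  "commands": "-0.005 0.008 0 0 0 0 40;0 0 0 0 0 0.09 40;0 0 0 0 0 0.09 40;0 0 0 0 0 0 40"
}}

```text
time_s: 8.43
eef_pos: [598.5, 2.8, 129.9]
ee_rot: [0.0, 0.431, 0.903, 0.0]
force: [-2.2, 0.7, 5.0]
grip_width: 0.646
grip_force: 33.0
```

```bash
python3 -c "
from h import *;st()"
```

```text
8.43 [598.5   2.8 129.9] (np.float64(38.996833595377176), array([ 0.001, -0.   , -1.   ])) F [-2.2  0.7  5. ] T [ 0.12  0.37 -0.02] g 0.646 33.0 [-0.19  0.58  1.42 -0.    1.14 -0.87]
```

>>> {"op": "drive_tool", "data": {
  "commands": "-0.004 0 0 0 0 0.09 40;0 0 0 0 0 0.09 40;0 0 0 0 0 0 40"
}}

```text
time_s: 8.68
eef_pos: [598.3, 3.2, 130.1]
ee_rot: [0.0, 0.366, 0.931, 0.0]
force: [-1.8, 3.5, 7.6]
grip_width: 0.64
grip_force: 33.0
```

>>> {"op": "drive_tool", "data": {
  "commands": "0 0 0 0 0 0.08 40;0 0 0 0 0 0 40"
}}

```text
time_s: 8.85
eef_pos: [598.3, 3.1, 130.1]
ee_rot: [0.001, 0.337, 0.942, 0.0]
force: [-0.7, 2.3, 7.6]
grip_width: 0.644
grip_force: 33.0
```

Climbing slightly (7.6 N). Continuing.

>>> {"op": "drive_tool", "data": {
  "commands": "0 0 0 0 0 0.08 40;0 0 0 0 0 0.06 40;0 0 0 0 0 0 40"
}}

```text
time_s: 9.1
eef_pos: [598.3, 3.0, 130.2]
ee_rot: [0.001, 0.285, 0.959, 0.0]
force: [-1.6, 1.9, 7.7]
grip_width: 0.642
grip_force: 33.1
```

>>> {"op": "drive_tool", "data": {
  "commands": "0 0 0 0 0 0.08 40;0 0 0 0 0 0.06 40;0 0 0 0 0 0 40"
}}

```text
time_s: 9.35
eef_pos: [598.4, 3.1, 130.3]
ee_rot: [0.001, 0.231, 0.973, 0.0]
force: [-1.6, 2.6, 7.9]
grip_width: 0.647
grip_force: 33.1
```

>>> {"op": "drive_tool", "data": {
  "commands": "0 0 0 0 0 0.08 40;0 0 0 0 0 0.06 40;0 0 0 0 0 0 40"
}}

```text
time_s: 9.6
eef_pos: [598.5, 3.0, 130.4]
ee_rot: [0.001, 0.178, 0.984, 0.0]
force: [-1.4, 3.7, 8.8]
grip_width: 0.643
grip_force: 33.1
```

>>> {"op": "drive_tool", "data": {
  "commands": "0 0 0 0 0 0.08 40;0 0 0 0 0 0.06 40;0 0 0 0 0 0 40"
}}

```text
time_s: 9.85
eef_pos: [598.6, 3.0, 130.5]
ee_rot: [0.001, 0.123, 0.992, 0.0]
force: [-1.5, 2.8, 8.1]
grip_width: 0.642
grip_force: 33.2
```

Now 45° turned.

>>> {"op": "drive_tool", "data": {
  "commands": "0 0 0 0 0 0.08 40;0 0 0 0 0 0.06 40;0 0 0 0 0 0 40"
}}

```text
time_s: 10.1
eef_pos: [598.5, 3.1, 130.4]
ee_rot: [0.001, 0.069, 0.998, 0.0]
force: [-2.4, 3.5, 8.5]
grip_width: 0.645
grip_force: 33.2
```

```bash
python3 -c "
from h import *;st()"
```

```text
10.1 [598.5   3.1 130.4] (np.float64(82.13019580910111), array([ 0.002,  0.   , -1.   ])) F [-2.4  3.5  8.5] T [ 0.42  0.38 -0.01] g 0.645 33.2 [-0.19  0.58  1.42  0.    1.14 -1.62]
```

>>> {"op": "drive_tool", "data": {
  "commands": "-0.004 0.005 0 0 0 0.08 40;0 0 0 0 0 0.06 40;0 0 0 0 0 0 40"
}}

```text
time_s: 10.35
eef_pos: [598.3, 3.4, 129.5]
ee_rot: [0.001, 0.014, 1.0, 0.0]
force: [3.9, 2.8, 1.5]
grip_width: 0.644
grip_force: 32.4
```

>>> {"op": "drive_tool", "data": {
  "commands": "0 0 0 0 0 0.08 40;0 0 0 0 0 0.06 40;0 0 0 0 0 0 40"
}}

```text
time_s: 10.6
eef_pos: [598.0, 3.3, 129.0]
ee_rot: [0.0, -0.04, 0.999, -0.0]
force: [3.3, 1.4, -0.3]
grip_width: 0.645
grip_force: 32.2
```

Force fell to zero between 51° and 58°, so the lugs are off the starts. Stopping the turn and lowering gently.

>>> {"op": "drive_tool", "data": {
  "commands": "0.004 0.002 -0.01 0 0 0 40;0 0 -0.01 0 0 0 40;0 0 0 0 0 0 40"
}}

```text
time_s: 10.85
eef_pos: [598.1, 3.4, 126.8]
ee_rot: [-0.0, -0.039, 0.999, -0.0]
force: [2.9, 0.3, -1.8]
grip_width: 0.645
grip_force: 32.2
```

>>> {"op": "drive_tool", "data": {
  "commands": "0 0 -0.01 0 0 0 40;0 0 0 0 0 0 40"
}}

```text
time_s: 11.02
eef_pos: [598.1, 3.4, 125.9]
ee_rot: [0.0, -0.04, 0.999, -0.0]
force: [2.1, -0.2, -1.0]
grip_width: 0.645
grip_force: 32.2
```

>>> {"op": "drive_tool", "data": {
  "commands": "0.002 0 -0.01 0 0 0 40;0 0 0 0 0 0 40"
}}

```text
time_s: 11.18
eef_pos: [598.3, 3.4, 125.0]
ee_rot: [-0.0, -0.04, 0.999, -0.0]
force: [1.5, 0.3, 0.0]
grip_width: 0.643
grip_force: 32.5
```

>>> {"op": "drive_tool", "data": {
  "commands": "0 0 -0.006 0 0 0 40;0 0 0 0 0 0 40;0 0 0 0 0 0 40"
}}

```text
time_s: 11.43
eef_pos: [598.4, 3.5, 124.8]
ee_rot: [0.0, -0.04, 0.999, -0.0]
force: [1.1, 0.5, 3.5]
grip_width: 0.641
grip_force: 32.7
```

```bash
python3 -c "
from h import *;st()"
```

```text
11.43 [598.4   3.5 124.8] (np.float64(94.58127969063108), array([ 0., -0., -1.])) F [1.1 0.5 3.5] T [-0.07 -0.08  0.02] g 0.641 32.7 [-0.19  0.59  1.42 -0.    1.13 -1.84]
```

It has dropped: flange about 3 mm above the rim. Pausing, then turning forward.

>>> {"op": "drive_tool", "data": {
  "commands": "0 0 0 0 0 0 40;0 0 0 0 0 0 40;0 0 0 0 0 0 40;0 0 0 0 0 0 40;0 0 0 0 0 0 40;0 0 0 0 0 0 40;0 0 0 0 0 0 40;0 0 0 0 0 0 40;0 0 0 0 0 0 40;0 0 0 0 0 0 40"
}}

```text
time_s: 12.27
eef_pos: [598.4, 3.4, 124.8]
ee_rot: [0.0, -0.04, 0.999, -0.0]
force: [0.7, 0.1, 5.3]
grip_width: 0.639
grip_force: 32.7
```

>>> {"op": "drive_tool", "data": {
  "commands": "0 0 0 0 0 -0.09 40;0 0 -0.001 0 0 -0.09 40;0 0 0 0 0 0 40"
}}

```text
time_s: 12.52
eef_pos: [598.5, 3.3, 124.7]
ee_rot: [0.0, 0.032, 0.999, -0.0]
force: [0.2, -0.6, 6.9]
grip_width: 0.643
grip_force: 32.8
```

>>> {"op": "drive_tool", "data": {
  "commands": "0 0 -0.002 0 0 -0.09 40;0 0 -0.002 0 0 -0.09 40;0 0 0 0 0 0 40"
}}

```text
time_s: 12.77
eef_pos: [598.5, 3.4, 124.3]
ee_rot: [0.0, 0.103, 0.995, -0.0]
force: [-0.7, -0.2, 5.4]
grip_width: 0.643
grip_force: 32.8
```

```bash
python3 -c "
from h import *;st()"
```

```text
12.77 [598.5   3.4 124.3] (np.float64(78.1914218461947), array([ 0.001, -0.   , -1.   ])) F [-0.7 -0.2  5.4] T [-0.04 -0.06 -0.09] g 0.643 32.8 [-0.19  0.59  1.42 -0.    1.13 -1.55]
```

Good, it is being drawn down. Continuing with matching descent.

>>> {"op": "drive_tool", "data": {
  "commands": "0 0 -0.002 0 0 -0.09 40;0 0 -0.002 0 0 -0.09 40;0 0 0 0 0 0 40"
}}

```text
time_s: 13.02
eef_pos: [598.4, 3.4, 123.8]
ee_rot: [0.0, 0.173, 0.985, -0.0]
force: [-0.1, -1.0, 5.9]
grip_width: 0.642
grip_force: 32.8
```

>>> {"op": "drive_tool", "data": {
  "commands": "0 0 -0.002 0 0 -0.09 40;0 0 -0.002 0 0 -0.09 40;0 0 0 0 0 0 40"
}}

```text
time_s: 13.27
eef_pos: [598.3, 3.4, 123.3]
ee_rot: [0.0, 0.241, 0.97, -0.0]
force: [0.7, -0.6, 5.0]
grip_width: 0.645
grip_force: 32.8
```

```bash
python3 -c "
from h import *;st()"
```

```text
13.27 [598.3   3.4 123.3] (np.float64(62.05986259628142), array([ 0., -0., -1.])) F [ 0.7 -0.6  5. ] T [-0.1   0.   -0.11] g 0.645 32.8 [-0.19  0.59  1.42 -0.    1.13 -1.27]
```

>>> {"op": "drive_tool", "data": {
  "commands": "0 0 -0.002 0 0 -0.09 40;0 0 -0.002 0 0 -0.09 40;0 0 0 0 0 0 40"
}}

```text
time_s: 13.52
eef_pos: [598.3, 3.4, 122.8]
ee_rot: [-0.0, 0.308, 0.951, -0.0]
force: [0.8, -0.1, 4.8]
grip_width: 0.642
grip_force: 32.7
```

>>> {"op": "drive_tool", "data": {
  "commands": "0 0 -0.002 0 0 -0.09 40;0 0 -0.002 0 0 -0.09 40;0 0 0 0 0 0 40"
}}

```text
time_s: 13.77
eef_pos: [598.2, 3.5, 122.3]
ee_rot: [-0.0, 0.374, 0.927, -0.0]
force: [0.4, 0.2, 3.6]
grip_width: 0.647
grip_force: 32.7
```

```bash
python3 -c "
from h import *;st()"
```

```text
13.77 [598.2   3.5 122.3] (np.float64(46.04055682713814), array([-0.001,  0.   , -1.   ])) F [0.4 0.2 3.6] T [-0.11  0.06 -0.11] g 0.647 32.7 [-0.19  0.59  1.42  0.    1.13 -0.99]
```

Now 48.5° turned and 2.5 mm down. Smaller steps, watching the moment.

>>> {"op": "drive_tool", "data": {
  "commands": "0 0 -0.003 0 0 -0.09 40;0 0 -0.002 0 0 -0.05 40;0 0 0 0 0 0 40"
}}

```text
time_s: 14.02
eef_pos: [598.5, 3.2, 122.2]
ee_rot: [0.0, 0.424, 0.906, -0.0]
force: [-0.1, -1.3, 6.9]
grip_width: 0.646
grip_force: 32.8
```

```bash
python3 -c "
from h import *;st()"
```

```text
14.02 [598.5   3.2 122.2] (np.float64(39.872473822537806), array([ 0.001, -0.001, -1.   ])) F [-0.1 -1.3  6.9] T [-0.32  0.01  0.03] g 0.646 32.8 [-0.19  0.59  1.42 -0.    1.13 -0.89]
```

>>> {"op": "drive_tool", "data": {
  "commands": "0 0 0 0 0 -0.09 40;0 0 0 0 0 0 40"
}}

```text
time_s: 14.18
eef_pos: [598.6, 3.1, 122.2]
ee_rot: [0.0, 0.456, 0.89, -0.0]
force: [1.4, -2.3, 6.7]
grip_width: 0.646
grip_force: 32.8
```

```bash
python3 -c "
from h import *;st()"
```

```text
14.18 [598.6   3.1 122.2] (np.float64(35.7547309527887), array([ 0.001, -0.001, -1.   ])) F [ 1.4 -2.3  6.7] T [-0.34  0.05  0.02] g 0.646 32.8 [-0.19  0.59  1.42 -0.    1.13 -0.81]
```

>>> {"op": "drive_tool", "data": {
  "commands": "0 0 0 0 0 -0.09 40;0 0 0 0 0 0 40"
}}

```text
time_s: 14.35
eef_pos: [598.5, 3.1, 122.2]
ee_rot: [0.0, 0.487, 0.873, -0.0]
force: [-0.1, -1.6, 5.7]
grip_width: 0.643
grip_force: 32.8
```

```bash
python3 -c "
from h import *;st()
p=capture('scene');cv2.imwrite('pics/seat.png',cv2.resize(p['pixels'][195:275,237:343],(795,600),interpolation=2))"
```

```text
14.35 [598.5   3.1 122.2] (np.float64(31.69922266222092), array([ 0.001, -0.001, -1.   ])) F [-0.1 -1.6  5.7] T [-0.37  0.08  0.08] g 0.643 32.8 [-0.19  0.59  1.42 -0.    1.13 -0.74]
```

View pics/seat.png

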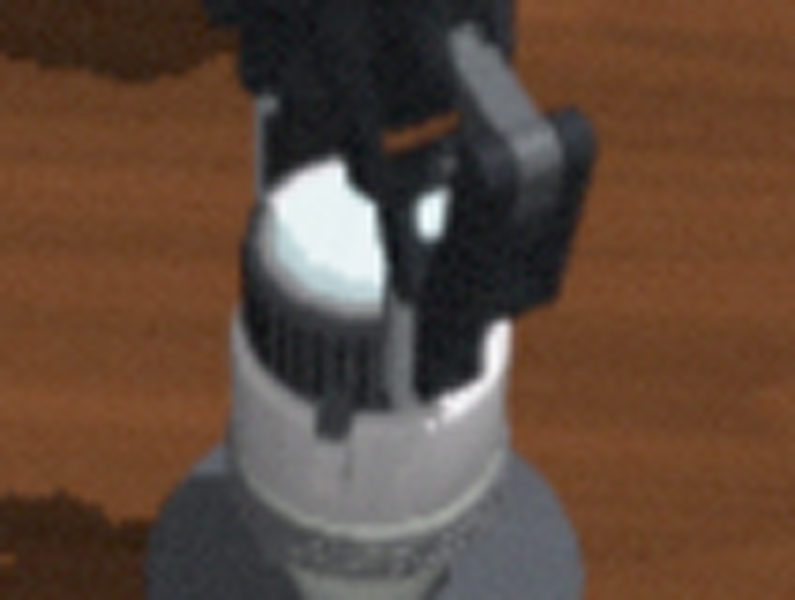

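The flange looks flush with the rim all round and z has stalled at 122.2, where 122.0 is expected. I'll turn a little further to feel for the binding.

>>> {"op": "drive_tool", "data": {
  "commands": "0 0 0 0 0 -0.07 40;0 0 0 0 0 0 40"
}}

```text
time_s: 14.57
eef_pos: [598.5, 3.1, 122.1]
ee_rot: [0.0, 0.511, 0.86, -0.0]
force: [0.6, -1.8, 5.2]
grip_width: 0.642
grip_force: 32.8
```

```bash
python3 -c "
from h import *;st()"
```

```text
14.57 [598.5   3.1 122.1] (np.float64(28.596941253802907), array([ 0.001, -0.001, -1.   ])) F [ 0.6 -1.8  5.2] T [-0.41  0.09 -0.  ] g 0.642 32.8 [-0.19  0.59  1.42 -0.    1.13 -0.69]
```

>>> {"op": "drive_tool", "data": {
  "commands": "0 -0.004 -0.002 0 0 -0.07 40;0 0 0 0 0 0 40"
}}

```text
time_s: 14.73
eef_pos: [598.6, 2.8, 122.1]
ee_rot: [0.001, 0.534, 0.845, 0.0]
force: [1.6, -0.5, 6.3]
grip_width: 0.642
grip_force: 32.8
```

```bash
python3 -c "
from h import *;st()"
```

```text
14.73 [598.6   2.8 122.1] (np.float64(25.44277447766397), array([ 0.001, -0.001, -1.   ])) F [ 1.6 -0.5  6.3] T [-0.34  0.07 -0.09] g 0.642 32.8 [-0.19  0.59  1.42 -0.    1.13 -0.63]
```

>>> {"op": "drive_tool", "data": {
  "commands": "0 0 0 0 0 -0.07 40;0 0 0 0 0 0 40"
}}

```text
time_s: 14.9
eef_pos: [598.7, 2.8, 122.1]
ee_rot: [0.001, 0.557, 0.831, 0.0]
force: [1.8, -1.2, 6.6]
grip_width: 0.643
grip_force: 32.8
```

```bash
python3 -c "
from h import *;st()"
```

```text
14.9 [598.7   2.8 122.1] (np.float64(22.300815275694628), array([ 0.001, -0.001, -1.   ])) F [ 1.8 -1.2  6.6] T [-0.29  0.03 -0.07] g 0.643 32.8 [-0.19  0.59  1.42 -0.    1.13 -0.58]
```

>>> {"op": "drive_tool", "data": {
  "commands": "0 -0.002 0.006 0 0 0 40;0 0 0.006 0 0 0 40;0 0 0 0 0 0 40"
}}

```text
time_s: 15.15
eef_pos: [598.1, 3.0, 122.2]
ee_rot: [-0.001, 0.557, 0.83, -0.0]
force: [2.9, -1.1, -1.9]
grip_width: 0.642
grip_force: 32.8
```

```bash
python3 -c "
from h import *;st()"
```

```text
15.15 [598.1   3.  122.2] (np.float64(22.27563064526458), array([-0.001,  0.   , -1.   ])) F [ 2.9 -1.1 -1.9] T [-0.06 -0.43  0.01] g 0.642 32.8 [-0.19  0.59  1.42  0.    1.13 -0.58]
```

The thread holds it: z stays at 122.2 under upward relief. Releasing and rising.

>>> {"op": "drive_tool", "data": {
  "commands": "0 0 -0.002 0 0 0 64;0 0 0 0 0 0 66;0 0 0 0 0 0 70;0 0 0 0 0 0 85;0 0 0 0 0 0 85;0 0 0 0 0 0 85;0 0 0 0 0 0 85;0 0 0.05 0 0 0 85;0 0 0.1 0 0 0 85;0 0 0.15 0 0 0 85;0 0 0.2 0 0 0 85;0 0 0.2 0 0 0 85;0 0 0.2 0 0 0 85;-0.2 0 0.2 0 0 0 85;-0.2 0 0 0 0 0 85;-0.2 0 0 0 0 0 85;-0.2 0 0 0 0 0 85;-0.2 0 0 0 0 0 85;-0.2 0 0 0 0 0 85;0 0 0 0 0 0 85"
}}

```text
time_s: 16.82
eef_pos: [476.1, 3.2, 233.9]
ee_rot: [0.0, 0.558, 0.83, -0.0]
force: [0.2, 0.0, -0.1]
grip_width: 0.854
grip_force: 0.0
```

```bash
python3 -c "
from h import *;st()
p=capture('scene');q=capture('top');C=np.array([598.,3.7,0])
print('glass seated/3mm high',proj(p,[C+[0,0,128],C+[0,0,131]]).round(1),proj(p,[C+[28,0,100]]).round(1))
a=np.radians(22.3-32-8.4);print('tab',proj(p,[C+[36*np.cos(a),36*np.sin(a),105]]).round(1))
c=lambda im,x,y:cv2.resize(im[y-30:y+30,x-20:x+20],(400,600),interpolation=2)
cv2.imwrite('pics/end.png',np.hstack([c(p['pixels'],287,245),c(q['pixels'],265,175)]))"
```

```text
16.82 [476.1   3.2 233.9] (np.float64(22.135272003473954), array([ 0., -0., -1.])) F [ 0.2  0.  -0.1] T [0.01 0.02 0.01] g 0.854 0.0 [-0.24  0.22  1.66 -0.    1.26 -0.63]
glass seated/3mm high [[286.3 227.1]
 [286.3 225.9]] [[284.9 251. ]]
tab [[277.9 251.4]]
```

View pics/end.png

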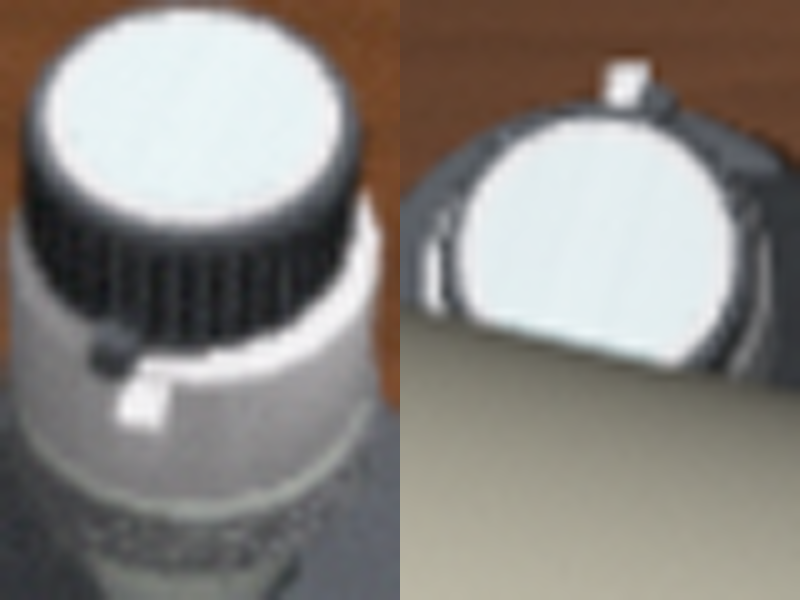

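Released; the lens tab at about (278,250) sits just clockwise of the lamp tab. I'll check the height numerically, calibrated against the first picture.

```bash
python3 - <<'E'
from h import *
p=capture('scene'); s0=cv2.imread("pics/scene0.png")
def ell(im,x,y):
    g=cv2.resize(im[y-14:y+14,x-20:x+20],None,fx=8,fy=8,interpolation=cv2.INTER_CUBIC).min(2)
    best=None
    l=cv2.connectedComponents((g>170).astype(np.uint8))[1]; k=l[g.shape[0]//2,g.shape[1]//2]
    ct=max(cv2.findContours((l==k).astype(np.uint8),0,1)[0],key=len)
    e=cv2.fitEllipse(cv2.convexHull(ct)); return np.array(e[0])/8-.44+[x-20,y-14],np.array(e[1])/8
for nm,im,c,X in(("start",s0,(144,230),[556.2,-275.2]),("end",p["pixels"],(286,226),[598.3,3.3])):
    e,ax=ell(im,*c); z0=51 if nm=="start" else 128
    print(nm,e.round(2),ax.round(1),[ (z,proj(p,[X+[z0+z]]).round(2).tolist()) for z in(0,3)])
E
```

```text
start [143.01 230.3 ] [17.7 26.8] [(0, [[143.26, 230.81]]), (3, [[142.89, 229.73]])]
end [285.75 226.29] [21.5 29.6] [(0, [[286.03, 227.26]]), (3, [[286.06, 225.99]])]
```

Height reads 0 to 2 mm above seated, which is ambiguous. I'll regrip and turn gently further to be sure it binds.

>>> {"op": "drive_tool", "data": {
  "commands": "0.2 0 0 0 0 0 85;0.2 0 0 0 0 0 85;0.2 0 0 0 0 0 85;0.2 0 0 0 0 0 85;0.2 0 0 0 0 0 85;0.2 0 0 0 0 0 85;0.022 0 -0.2 0 0 0 85;0 0 -0.2 0 0 0 85;0 0 -0.2 0 0 0 85;0 0 -0.2 0 0 0 85;0 0 -0.15 0 0 0 85;0 0 -0.1 0 0 0 85;0 0 -0.067 0 0 0 85;0 0 0 0 0 0 85;0 0 0 0 0 0 85"
}}

```text
time_s: 18.22
eef_pos: [601.0, 2.8, 121.5]
ee_rot: [0.0, 0.558, 0.83, 0.0]
force: [-0.8, -0.5, 0.9]
grip_width: 0.85
grip_force: 0.0
```

>>> {"op": "drive_tool", "data": {
  "commands": "0 0 0 0 0 0 60;0 0 0 0 0 0 60;0 0 0 0 0 0 55;0 0 0 0 0 0 40;0 0 0 0 0 0 40;0 0 0 0 0 0 40;0 0 0 0 0 0 40;0 0 0 0 0 0 40"
}}

```text
time_s: 18.88
eef_pos: [601.0, 2.8, 122.3]
ee_rot: [0.001, 0.558, 0.83, 0.0]
force: [-1.9, 0.4, 7.0]
grip_width: 0.642
grip_force: 32.1
```

```bash
python3 -c "
from h import *;st()"
```

```text
18.88 [601.    2.8 122.3] (np.float64(22.135624512138456), array([ 0.002, -0.   , -1.   ])) F [-1.9  0.4  7. ] T [0.01 0.27 0.06] g 0.642 32.1 [-0.19  0.59  1.41 -0.    1.13 -0.58]
```

>>> {"op": "drive_tool", "data": {
  "commands": "-0.012 0.002 0.002 0 0 0 40;-0.01 0.002 0 0 0 0 40;0 0 0 0 0 0 40"
}}

```text
time_s: 19.13
eef_pos: [599.2, 3.1, 122.3]
ee_rot: [0.002, 0.558, 0.83, 0.001]
force: [4.0, 0.1, 5.4]
grip_width: 0.644
grip_force: 32.2
```

>>> {"op": "drive_tool", "data": {
  "commands": "0 0 0 0 0 -0.08 40;0 0 0 0 0 0 40"
}}

```text
time_s: 19.3
eef_pos: [598.9, 3.0, 122.3]
ee_rot: [0.001, 0.585, 0.811, 0.0]
force: [0.3, -0.7, 7.4]
grip_width: 0.643
grip_force: 32.3
```

```bash
python3 -c "
from h import *;st()"
```

```text
19.3 [598.9   3.  122.3] (np.float64(18.35402301479392), array([ 0.002, -0.001, -1.   ])) F [ 0.3 -0.7  7.4] T [-0.21 -0.18 -0.09] g 0.643 32.3 [-0.19  0.59  1.42 -0.    1.13 -0.51]
```

>>> {"op": "drive_tool", "data": {
  "commands": "0 0 0 0 0 -0.08 40;0 0 0 0 0 0 40"
}}

```text
time_s: 19.47
eef_pos: [598.9, 2.9, 122.3]
ee_rot: [0.001, 0.61, 0.792, 0.0]
force: [0.5, -2.1, 7.3]
grip_width: 0.641
grip_force: 32.3
```

```bash
python3 -c "
from h import *;st()"
```

```text
19.47 [598.9   2.9 122.3] (np.float64(14.759021124863514), array([ 0.002, -0.001, -1.   ])) F [ 0.5 -2.1  7.3] T [-0.25 -0.07 -0.25] g 0.641 32.3 [-0.19  0.59  1.42 -0.    1.13 -0.45]
```

>>> {"op": "drive_tool", "data": {
  "commands": "0 0 0 0 0 -0.08 40;0 0 0 0 0 0 40"
}}

```text
time_s: 19.63
eef_pos: [598.9, 2.9, 122.3]
ee_rot: [0.001, 0.635, 0.773, 0.0]
force: [1.0, -2.2, 7.3]
grip_width: 0.64
grip_force: 32.3
```

```bash
python3 -c "
from h import *;st()"
```

```text
19.63 [598.9   2.9 122.3] (np.float64(11.171520122229698), array([ 0.002, -0.001, -1.   ])) F [ 1.  -2.2  7.3] T [-0.36 -0.07 -0.31] g 0.64 32.3 [-0.19  0.59  1.42 -0.    1.13 -0.39]
```

Torque is now rising (0.31 N m) with z flat, so it is home and starting to bind. Releasing.

>>> {"op": "drive_tool", "data": {
  "commands": "0 0 0.004 0 0 0 64;0 0 0 0 0 0 66;0 0 0 0 0 0 70;0 0 0 0 0 0 85;0 0 0 0 0 0 85;0 0 0 0 0 0 85;0 0 0 0 0 0 85;0 0 0.05 0 0 0 85;0 0 0.1 0 0 0 85;0 0 0.15 0 0 0 85;0 0 0.2 0 0 0 85;0 0 0.2 0 0 0 85;0 0 0.2 0 0 0 85;-0.2 0 0.2 0 0 0 85;-0.2 0 0 0 0 0 85;-0.2 0 0 0 0 0 85;-0.2 0 0 0 0 0 85;-0.2 0 0 0 0 0 85;-0.2 0 0 0 0 0 85;0 0 0 0 0 0 85"
}}

```text
time_s: 21.3
eef_pos: [476.1, 3.6, 232.8]
ee_rot: [0.0, 0.634, 0.773, 0.0]
force: [-0.0, -0.4, -0.0]
grip_width: 0.851
grip_force: 0.0
```

```bash
python3 -c "
from h import *;st()
p=capture('scene')
cv2.imwrite('pics/end2.png',cv2.resize(p['pixels'][215:275,247:327],(800,600),interpolation=2))"
```

```text
21.3 [476.1   3.6 232.8] (np.float64(11.335262821894293), array([ 0., -0., -1.])) F [-0.  -0.4 -0. ] T [ 0.09  0.04 -0.05] g 0.851 0.0 [-0.24  0.22  1.66 -0.    1.26 -0.44]
```

View pics/end2.png

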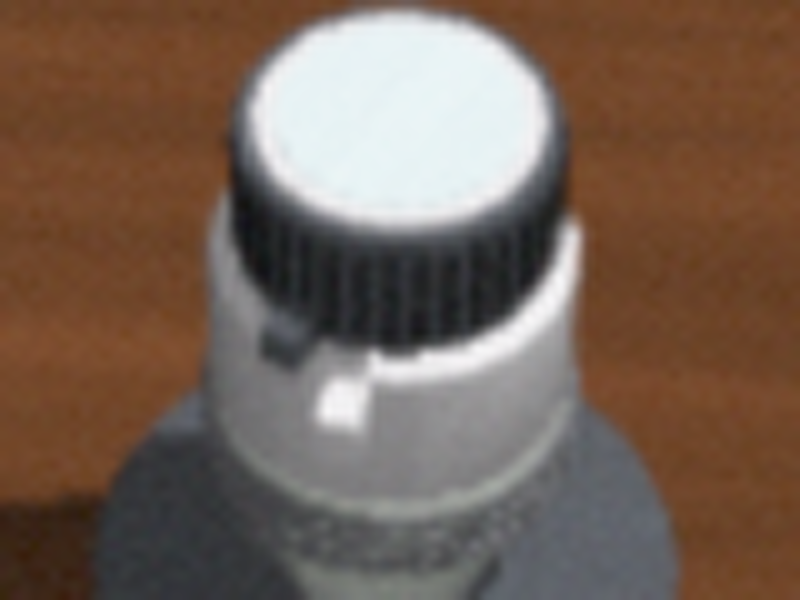

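The ring is seated level on the rim. Its tab at (275,250) is now clearly past the lamp tab at (281,255), so it turned with the hand.

```bash
python3 -c "
from rig import *;print(finish_job())"
```

```text
the job is handed in; nothing more can be done
None
```

I set the lens unit tab over tab and turned it backward until it dropped, at roughly 55°. After a pause I turned it forward until it stopped sinking and began to bind, let go and handed the job in. The images put the flange within 1–2 mm of the rim; the hand height and the binding indicate it is fully down.

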